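# Gauge a lift pad's wear well, then scrap or keep the pad

### The job

Set the dial depth gauge upright on the rubber lift pad with its foot flat on the pad and its sprung pin down the wear well, and read how far the pin sinks. If the well is shallower than 10 mm (needle short of the long mark) the pad is worn out: put it in the tipped-out scrap bin; if it is deeper, lay the pad flat in the aluminium tray with the well upwards. Stand the gauge back upright on the bench, push the bin back on its pivot until it clicks fully home, and leave the other things on the bench alone.

Things in the scene. Friction and masses are not known exactly. Their poses are not given: they have to be found in the camera images.
- gauge: Dial depth gauge, 0.34 kg, upright on the bench. Origin: centre of the underside of its steel foot (50 mm in x, 56 mm in y, 14 mm high); z up. On the foot stands a black stem to z = 165 mm. A round dial, 90 mm across, 18 mm thick, is on the stem's +x side, centre at z = 66 mm; its white face, at x = 24 mm, looks along the gauge's +x, turned 0.3 to 1.0 rad from world +x towards +y at the start.
- gauge_stem (a point): Point on the centre line of the gauge's stem, 143 mm above the foot's underside and 6 mm behind (-x) the foot's centre: a good grip height. The stem is 24 mm (gauge x) by 30 mm (gauge y): grip it from above across its 30 mm sides.
- gauge_pin (a joint): How far the pin stands out below the foot's underside, in m: 0 flush, 0.020 fully out. A light spring (1.8 N at 0, 0.6 N at 0.020) pushes it out; the gauge's weight presses it flush on a flat bench, and it springs fully out when the gauge is lifted. With the foot flat on the pad and the pin in the well it is the well's depth.
- needle (a joint): Black needle on the dial, driven by the pin, in rad: 0.2356 rad (13.5 degrees) per mm of pin, clockwise as seen on the dial. 0 mm of pin is at lower left, 10 mm straight up at the one long thick mark (2.356 rad), 20 mm at lower right; short marks every 2 mm.
- gauge_tip (a point): Centre of the tip of the gauge's steel pin, 8 mm diameter, which comes out of the centre of the foot's underside, straight down.
- pad: Black rubber lift pad, a firm block 110 mm (x) by 56 mm (y) by 40 mm high, 0.2 to 0.35 kg, lying well upwards; origin at the centre of its underside, z up. Fine grey lines cross its top near both ends. A round wear well 20 mm across is in the middle of its top; its depth is between 3 and 17 mm, different each time, with a flat floor.
- pad_well (a point): Centre of the well's mouth, level with the pad's top, 40 mm above its underside.
- tray_in (a point): Centre of the inner floor, 4 mm above the bench, of a shallow fixed aluminium tray, outer 150 mm (x) by 190 mm (y) by 22 mm high, walls 4 mm; axes along the tray's sides.
- bin (a joint): Tilt of the grey plastic scrap bin, in rad: 0 fully home, 0.62 fully tipped out to the frame's front (-x); it starts at 0.45 to 0.6. It pivots on its bottom front edge (horizontal, 10 mm above the bench), is stiff and stays where left; pushing at the lip takes 3 to 5 N, and up to about 12 N over a sprung catch that clicks in the last 0.12 rad and then holds it.
- frame: Fixed low grey steel frame that holds the bin. Origin: on the bench under the bin's pivot edge, mid width. Its -x is the front, roughly towards the robot; +x is into the frame, whose back panel, 140 mm high, stands at x = 140 mm. Cheeks at y = +-90 mm, 110 mm high. Base plate 6 mm thick, x = -25 to 140 mm.
- bin_in (a point): Centre of the bin's inner floor; axes turn with the bin (x into the frame, z up along the front wall when home). The bin is outside 132 mm deep (x), 160 mm wide (y), walls 4 mm, front wall 122 mm high, the other walls 95 mm; open at the top.
- bin_lip (a point): Middle of the front edge of the pull lip (90 mm wide, 7 mm thick) that stands 16 mm out of the top of the bin's front wall; when home it is 16 mm in front of the pivot edge and 128 mm above the bench.
- spray: Bystander: spray can, 66 mm diameter, 170 mm high, origin under its centre.
- jar: Bystander: glass jar, 72 mm diameter, 90 mm high, origin under its centre.
- wrench: Bystander: 200 mm steel wrench lying near the robot, origin under its middle.

How it is judged:
On the way, in this order (a step that is already met when the one before it is completed fails the run):
1. the gauge's foot rests flat on the pad with the pin in the well for half a second (horizontal distance between gauge_tip and pad_well below 0.008 m and z of gauge in the frame of pad_well between -0.003 and 0.002 m and angle between the z axis of gauge and the z axis of pad, either way round below 0.05 rad and contact force between gauge and pad above 0.3 N and angle between pad's own z axis and vertical below 0.1 rad), for 0.5 s.
2. the pad is let go at rest in its proper place: in the bin if worn (well under 10 mm), flat in the tray with the well up if not (((z of well_floor in the frame of pad above 0.0268 m and (x of pad in the frame of bin_in between -0.064 and 0.064 m and y of pad in the frame of bin_in between -0.078 and 0.078 m and z of pad in the frame of bin_in between -0.01 and 0.085 m)) or (z of well_floor in the frame of pad below 0.0292 m and (x of pad in the frame of tray_in between -0.06 and 0.06 m and y of pad in the frame of tray_in between -0.085 and 0.085 m and z of pad in the frame of tray_in between -0.005 and 0.008 m and angle between pad's own z axis and vertical below 0.1 rad))) and linear speed of pad below 0.02 m/s and contact force between pad and the fingers below 0.2 N), for 0.2 s.
At the end, for the whole second after the job is handed in: The pad rests, released, in the scrap bin if its well is shallower than 10 mm, or lies flat (well up, within 0.1 rad) inside the tray if deeper (between 8.8 and 11.2 mm either is accepted); the bin is clicked home (under 0.035 rad); the gauge stands upright (within 0.1 rad) on the bench at rest (all of step 2 and value of joint bin below 0.035 rad and angle between gauge's own z axis and vertical below 0.1 rad and height (world z) of gauge below 0.004 m and linear speed of gauge below 0.02 m/s); the robot touches nothing.
It fails at once if the spray can, jar or wrench is moved more than 25 mm (distance of any of spray, jar, wrench from where it was at the start of the episode above 0.025 m).
It fails at once if the gauge is tipped over (angle between gauge's own z axis and vertical above 0.8 rad).
It also fails if it takes over 64 s, if anything falls off the work surface, if the arm or the gripper's body presses on something with over 40 N, if the wrist force passes 120 N, or if a joint passes its speed limit or range.

### The arm

A 6-joint arm with a two-finger parallel gripper is mounted at the origin on the work surface. World frame = base frame: x ahead of the robot, y to its left, z up, the work surface at z = 0. Lengths are in m, angles in rad, forces in N, time in s.
With the tool pointing down it reaches from about 0.3 to 0.75 m from the base axis. Payload 8.5 kg.
Tool frame: the origin (TCP) lies midway between the tips of the shut fingers; the grasp point (between the pads) lies robot.grip_depth behind it (robot.grip_depth is the distance from the TCP to the grasp point, in m); z points along the fingers, y is the line along which they close (so a half turn about z gives the same grasp; the last joint's range is limited). The gripper opens to 88 mm and grips with 3 to 60 N. Pads are 18 mm wide; open, the fingers measure 123 mm over their backs; the gripper's body (75 mm by 187 mm) begins 45 mm behind the grasp point.
Start: joints at [-1.389, 0.381, 1.297, -0, 1.464, -0.215], TCP at [0.213, -0.507, 0.239] pointing down, gripper open.
Joint ranges: [-3.11, 3.11], [-0.89, 2.33], [0.22, 2.48], [-1.42, 4.56], [0.17, 2.85], [-2.88, 2.88]. Speed limits (rad/s): [2.39, 2.39, 3.14, 3.14, 3.14, 3.14].

### API

Orientations are given as a unit quaternion [w, x, y, z].
In Python, from station import robot gives the robot as it stands.
- The arm moves only by the tool step_arm, never from a script. Its argument "plan" is a list of rows, each a list of 3 entries, a list of its own where there are three numbers: the shift along the tool's x, y, z in cm, then the turn about the tool's z in rad, then the closure in counts, from 0 (fully open) to 255 (shut). A call has 1 to 20 rows; each row shifts and turns the commanded pose from where the row before left it, along the tool's axes as they then stand; what a row does not reach is not made up. A row lasts 1/10 s, in which the tool goes at most 50 mm and 8.59 degrees, less where a joint would pass 70% of its speed; a pose out of reach is approached as far as the arm can. A call is refused whole if a number of a shift passes 5 or a number of a turn 0.15, either way. A call with a gripper value outside its range is refused whole. The fingers move at their own pace and stop on an object; "newtons" is the grip in N (left out, the last holds). Time passes only in rows, so rows that do not move let the fingers close. It gives the time, the measured TCP pose, the force, the opening and the grip force at its end, in the units of the state.
- robot.state(): the state, without advancing time (a new reading comes with each control period).
- robot.read_camera(name): name is "side" or "top"; returns the picture (480x640x3 uint8, red, green, blue); there is no depth.
- robot.camera_model(name): a dict with "vfov" (degrees; the focal length in pixels is half the picture's height over the tangent of half this angle, whatever the lens; pixels are square), "cx", "cy" (the principal point, pixels), "R" (3x3) and "t" (3): a world point X has camera coordinates R X + t. Camera axes: x right, y down, z forward; pixel columns grow to the right and rows downward; lengths in m; the calibration is good to about 2 mm. A picture is of the moment at which its call begins. camera_model takes no time and is no camera call.
- robot.sign_off(): hands the job in; it is judged then, once.
The state is a dict: "clock": time; "joints": joint angles; "qvel": joint speeds; "effort": joint torques, N m; "tool_pos": TCP position; "ee_rot": TCP orientation; "ft_force": force on the tool from outside, world axes, zero at the start; "torque": the same for the moment, N m; "grip_width": opening from 0.0 (shut) to 1.0 (fully open); "grip_force": force on a finger pad.
Only numpy, scipy, OpenCV 4.12 (cv2) and the standard library are available. Lean on these libraries where they do the work, as an engineer would, in place of code of your own. Each camera call takes 0.05 s, during which the arm holds its last target. There are 200 camera calls.

## Working session

There is one attempt and no reset: what is moved stays moved. The work goes in short steps, Python scripts to look and compute and a tool call to move; the robot and the scene stay as the last step left them, time stands still between calls to the robot, and variables do not carry over. Pictures are saved under pics/ and viewed, at most 10 in all, crops included, and the job is handed in when it is done.

Besides the shell and the picture viewer there is one more tool, called after "Call:" as name(argument=value, ...) on one line, values as JSON. step_arm: Moves the arm, as the interface text tells. Its arguments: {"type":"object","properties":{"plan":{"type":"array","items":{"type":"array"}},"newtons":{"type":"number"}},"required":["plan"]}

```bash
ls; mkdir -p pics; python3 - <<'E'
from station import robot
import cv2
print(robot.state(), robot.grip_depth)
for n in("top","side"):
    cv2.imwrite(f"pics/{n}0.png",robot.read_camera(n)[:,:,::-1]); print(n,robot.camera_model(n))
E
```

```text
pics
{'clock': 0.0, 'joints': array([-1.38928499e+00,  3.81178469e-01,  1.29827177e+00, -2.52698593e-05,
        1.46362425e+00, -2.15291890e-01]), 'qvel': array([-0.00039785,  0.00193195,  0.00031011, -0.00100151, -0.00206448,
       -0.00021475]), 'effort': array([-1.13211245e-03, -4.37934244e+01, -2.24554199e+01,  7.12380256e-02,
        3.51525599e-02, -8.72222427e-05]), 'tool_pos': array([ 0.21250086, -0.50696908,  0.23814348]), 'ee_rot': array([-7.41025387e-04,  9.80382339e-01,  1.97103830e-01, -4.59090382e-08]), 'ft_force': array([-0.30300886, -0.1117405 ,  0.17197745]), 'torque': array([ 0.00158149, -0.06685947, -0.01060483]), 'grip_force': 0.0, 'grip_width': 1.001717757543858} 0.0187
top {'vfov': 53.0521333739804, 'cx': 316.8030609857877, 'cy': 241.420432883276, 'R': array([[ 0.00968889, -0.99994385, -0.00429114],
       [-0.99821106, -0.00941873, -0.05904211],
       [ 0.05899838,  0.00485551, -0.99824627]]), 't': array([0.08060253, 0.5067908 , 1.17639105])}
side {'vfov': 45.97106073381429, 'cx': 323.2222758666065, 'cy': 237.53179989147398, 'R': array([[-0.90524096, -0.42483114,  0.00756992],
       [-0.32868347,  0.68885442, -0.64610121],
       [ 0.26926934, -0.58736538, -0.76321421]]), 't': array([0.50717543, 0.20508924, 1.35828007])}
```

View pics/top0.png

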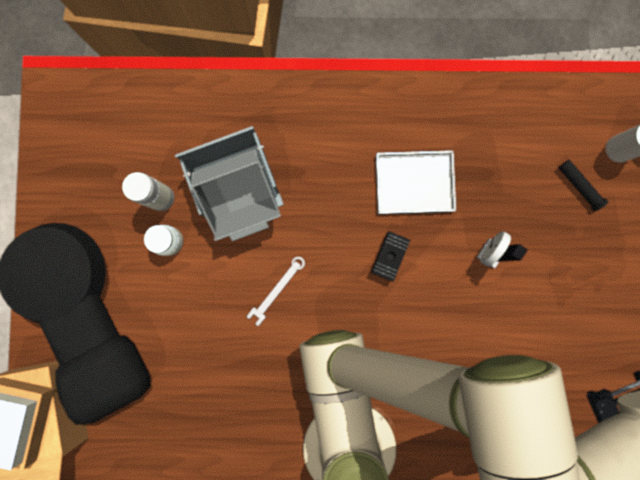

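View pics/side0.png

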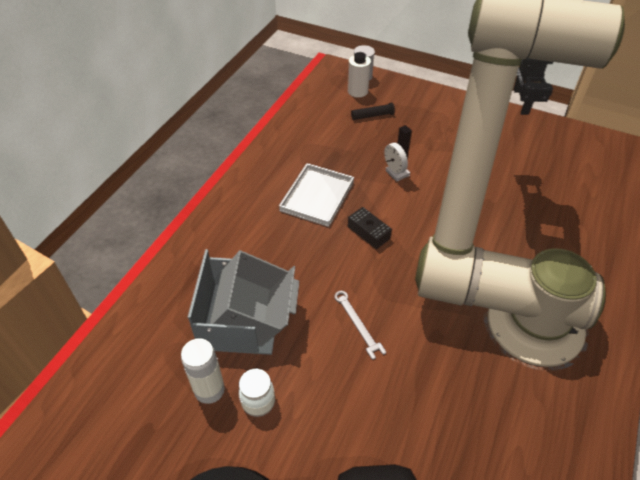

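```bash
cat > h.py <<'E'
import numpy as np, cv2
from scipy.spatial.transform import Rotation as Rn
from station import robot
def K(n):
    m=robot.camera_model(n); f=240/np.tan(np.radians(m["vfov"])/2); return m,f
def ray(n,p):
    m,f=K(n); d=np.array([(p[0]-m["cx"])/f,(p[1]-m["cy"])/f,1]); return -m["R"].T@m["t"], m["R"].T@d
def onz(n,p,z):
    c,d=ray(n,p); return c+d*(z-c[2])/d[2]
def proj(n,X):
    m,f=K(n); q=m["R"]@np.array(X)+m["t"]; return np.array([m["cx"]+f*q[0]/q[2],m["cy"]+f*q[1]/q[2]])
def crop(im,x,y,w,h,s):
    return cv2.resize(im[y:y+h,x:x+w],None,fx=s,fy=s,interpolation=cv2.INTER_CUBIC)
def tooldelta(xyz_world,yaw=None):
    """cm shift in tool axes (tool pointing down)"""
    s=robot.state(); w,x,y,z=s["ee_rot"]; R=Rn.from_quat([x,y,z,w])
    return R.inv().apply(np.array(xyz_world)-s["tool_pos"])*100, R.as_matrix()
E
python3 - <<'E'
from h import *
t=cv2.imread("pics/top0.png"); s=cv2.imread("pics/side0.png")
a=np.hstack([crop(t,360,220,80,60,5),crop(t,460,220,80,60,5)])
b=np.hstack([crop(t,170,120,120,90,3.3333333),crop(s,370,120,80,60,5)])
cv2.imwrite("pics/c1.png",np.vstack([a,b]))
for n in("top","side"):
    m=robot.camera_model(n); print(-m["R"].T@m["t"])
E
```

```text
[0.43569807 0.07965935 1.20459586]
[0.16078224 0.87199399 1.16532777]
```

View pics/c1.png

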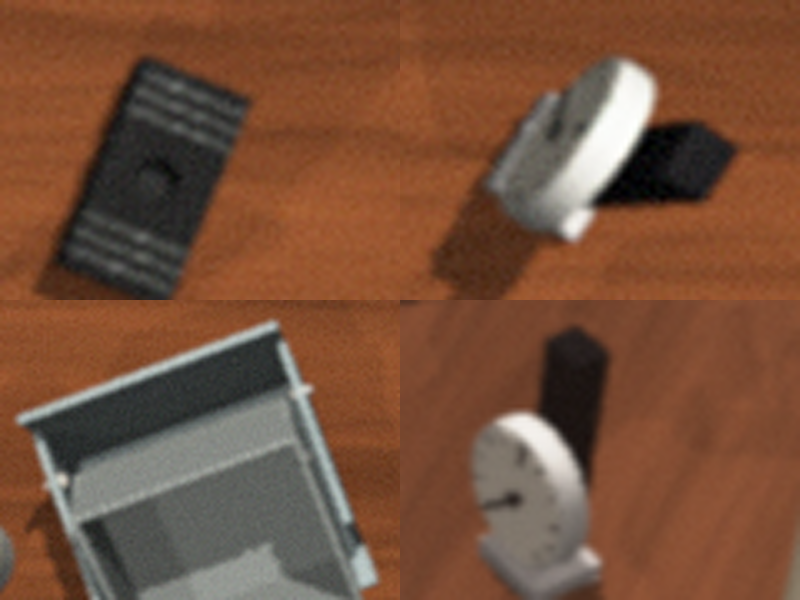

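```bash
python3 - <<'E'
from h import *
P=[onz("top",p,.04) for p in[(389,231.4),(409.6,239.6),(394.4,279.6),(372.4,272.4)]]
print("pad c",np.mean(P,0),"well",onz("top",(391.4,255.8),.04)); 
d=(P[0]+P[1]-P[2]-P[3])/2;print("pad len",np.linalg.norm(d),"yaw",np.arctan2(d[1],d[0]))
d=P[0]-P[1];print("w",np.linalg.norm(d),np.arctan2(d[1],d[0])-np.pi/2)
print("stem",onz("top",(519.8,252),.165),onz("side",(405.4,130),.165))
c=lambda u,v:onz("top",(460+(u-400)/5,220+v/5),.165)
a,b,e=c(695,122),c(737,148),c(703,198)
print(a-b,b-e,np.arctan2(*(a-b)[1::-1]),np.arctan2(*(b-e)[1::-1])+np.pi/2)
# foot top z=.014
c=lambda u,v:onz("top",(460+(u-400)/5,220+v/5),.014)
print("footfront",c(490,185),c(550,95), (lambda d:np.arctan2(d[1],d[0])-np.pi/2)(c(490,185)-c(550,95)))
print("tray",[onz("top",p,.022)[:2] for p in[(376.5,152),(454,151.5),(456,213),(377.5,215)]])
# bin frame
for p in [(20,418),(275,323)]: print("backpanel",onz("top",(170+p[0]/3.3333,120+(p[1]-300)/3.3333),.14))
print("lip",[onz("top",p,z)[:2] for p in[(231,239),(269,227)] for z in(.08,.1,.12)])
print("spray/jar",onz("top",(140,185),.17),onz("top",(160,237),.09))
E
```

```text
pad c [ 0.47161092 -0.09547825  0.04      ] well [ 0.47136711 -0.0955675   0.04      ]
pad len 0.10563113517126647 yaw -0.3721082347289276
w 0.05359981555407135 -0.3719056247164829
stem [ 0.47839353 -0.35380362  0.165     ] [ 0.47411999 -0.3484276   0.165     ]
[0.01107671 0.01793837 0.        ] [ 0.02173134 -0.01498884  0.        ] 1.017617710240137 0.9669936927736733
footfront [ 0.4712429  -0.31342678  0.014     ] [ 0.51611992 -0.34356156  0.014     ] 0.9794571651427741
tray [array([ 0.73002383, -0.06106353]), array([ 0.73294657, -0.25379797]), array([ 0.57913685, -0.25763266]), array([ 0.57239106, -0.06390515])]
backpanel [0.68904514 0.40274731 0.14      ]
backpanel [0.75547944 0.23208091 0.14      ]
lip [array([0.50595194, 0.28643115]), array([0.50470253, 0.28275389]), array([0.50345312, 0.27907662]), array([0.53502452, 0.19770538]), array([0.53325808, 0.19560603]), array([0.53149164, 0.19350668])]
spray/jar [0.6160874  0.47024702 0.17      ] [0.50843323 0.45000545 0.09      ]
```

Call:
step_arm(plan=[[[3,-0.4,0],0,0],[[3,-0.4,0],0,0],[[3,-0.4,0],0,0],[[3,-0.4,0],0,0],[[3,-0.4,0],0,0],[[3,-0.4,0],0,0],[[3,-0.4,0],0,0],[[3,-0.4,0],0,0],[[3,-0.4,0],0,0],[[3,-0.4,0],0,0],[[0,0,0],-0.145,0],[[0,0,0],-0.145,0],[[0,0,0],-0.145,0],[[0,0,0],-0.145,0],[[0,0,0],0,0],[[0,0,0],0,0]], newtons=20)

```text
clock: 1.7
tool_pos: [0.4737, -0.3544, 0.2385]
ee_rot: [-0.0, 0.884, 0.467, -0.0]
ft_force: [0.1, -0.3, -0.0]
grip_width: 0.999
grip_force: 0.0
```

Call:
step_arm(plan=[[[0.3,0,2.5],0,0],[[0,0,3],0,0],[[0,0,3],0,0],[[0,0,2],0,0],[[0,0,0.9],0,0],[[0,0,0],0,0],[[0,0,0],0,255],[[0,0,0],0,255],[[0,0,0],0,255],[[0,0,0],0,255],[[0,0,0],0,255],[[0,0,0],0,255]])

```text
clock: 2.9
tool_pos: [0.4755, -0.3519, 0.1249]
ee_rot: [0.0, 0.883, 0.469, 0.0]
ft_force: [0.6, -0.3, 0.1]
grip_width: 0.478
grip_force: 0.0
```

```bash
python3 - <<'E'
from h import *
t=robot.read_camera("top")[:,:,::-1]; s=robot.read_camera("side")[:,:,::-1]
cv2.imwrite("pics/g1.png",np.hstack([crop(t,450,200,80,80,5),crop(s,360,90,80,80,5)]))
E
```

```text
(no output)
```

View pics/g1.png

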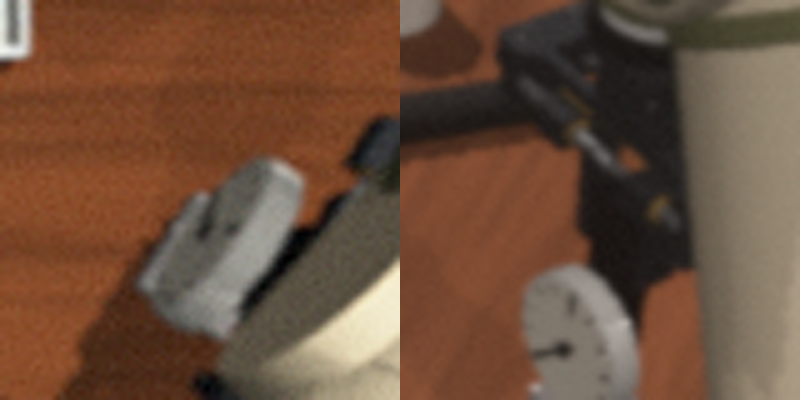

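Call:
step_arm(plan=[[[0,0,0],0,255],[[0,0,0],0,255],[[0,0,0],0,255],[[0,0,0],0,255],[[0,0,0],0,255],[[0,0,0],0,255],[[0,0,-0.5],0,255],[[0,0,-1.5],0,255],[[0,0,-2.5],0,255],[[0,0,-3],0,255],[[0,0,-2],0,255],[[0,0,0],0,255]])

```text
clock: 4.2
tool_pos: [0.4759, -0.3523, 0.2224]
ee_rot: [0.002, 0.883, 0.469, 0.001]
ft_force: [0.3, 0.2, -3.9]
grip_width: 0.339
grip_force: 20.0
```

```bash
python3 - <<'E'
from h import *
t=robot.read_camera("top")[:,:,::-1]; s=robot.read_camera("side")[:,:,::-1]
cv2.imwrite("pics/g2.png",np.hstack([crop(t,450,200,80,80,5),crop(s,360,80,80,80,5)]))
E
```

```text
(no output)
```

View pics/g2.png

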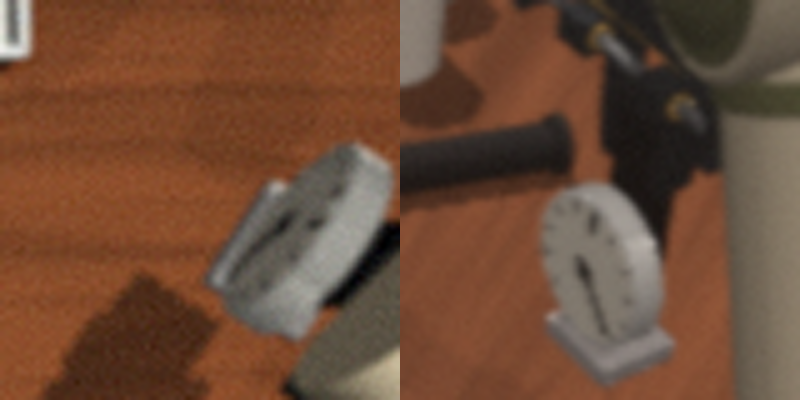

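```bash
python3 - <<'E'
from h import *
a,b=onz("top",(491.4,256.6),.1115),onz("top",(505.6,236.6),.1115)
d=a-b;psi=np.arctan2(d[1],d[0])-np.pi/2;print(a,b,np.linalg.norm(d),psi)
yaw=2*np.arctan2(.469,.883);u=np.array([np.cos(yaw),np.sin(yaw)])
print("origin",(a+b)[:2]/2-.025*u,"pred",np.array([.4759,-.3523])+.006*u)
# side: foot front-bottom edge: corner left(548,340)bottom,(607,383) bottom front corner, right (672,345)
for p in[(547,338),(607,384),(673,350)]: print("side bottom",onz("side",(360+(p[0]-400)/5,80+p[1]/5),.0975))
for s1,s2 in((1,1),(1,-1),(-1,-1)):
    o=np.array([.4759,-.3523])+.006*u+.025*s1*u+.028*s2*np.array([-u[1],u[0]]);print("pred corner",o)
E
```

```text
[ 0.46953067 -0.31161357  0.1115    ] [ 0.51533939 -0.34439894  0.1115    ] 0.05633222450733796 0.9496100031931753
origin [ 0.47843693 -0.34871986] pred [ 0.47925954 -0.34732874]
side bottom [ 0.50985264 -0.33652783  0.0975    ]
side bottom [ 0.46534459 -0.31437553  0.0975    ]
side bottom [ 0.44130579 -0.35794654  0.0975    ]
pred corner [ 0.47005841 -0.31093727]
pred corner [ 0.51645687 -0.34229301]
pred corner [ 0.48846068 -0.38372021]
```

Call:
step_arm(plan=[[[1,-0.7,0],0,255],[[2,-1.4,0],0,255],[[2,-1.4,0],0,255],[[2,-1.4,0],0,255],[[2,-1.4,0],0,255],[[2,-1.4,0],0,255],[[2,-1.4,0],0,255],[[2,-1.4,0],0,255],[[2,-1.4,0],0,255],[[2,-1.4,0],0,255],[[1.6,-1.2,0],0,255],[[1,-0.8,0],0,255],[[0,0,0],-0.125,255],[[0,0,0],-0.125,255],[[0,0,0],-0.125,255],[[0,0,0],-0.125,255],[[0,0,0],-0.125,255],[[0,0,0],0,255],[[0,0,0],0,255]])

```text
clock: 6.2
tool_pos: [0.4693, -0.0871, 0.2194]
ee_rot: [-0.0, 0.697, 0.717, -0.0]
ft_force: [0.3, -0.6, -4.0]
grip_width: 0.336
grip_force: 19.9
```

```bash
python3 - <<'E'
from h import *
t=robot.read_camera("top")[:,:,::-1]; s=robot.read_camera("side")[:,:,::-1]
cv2.imwrite("pics/g3.png",np.hstack([crop(t,350,200,80,100,5),crop(s,330,150,80,100,5)]))
st=robot.state();print(st["tool_pos"],st["ee_rot"],2*np.arctan2(st["ee_rot"][2],st["ee_rot"][1]))
E
```

```text
[ 0.46941929 -0.08719779  0.21950846] [-2.39516599e-04  6.96944102e-01  7.17125411e-01 -7.94728745e-05] 1.5993379773788583
```

View pics/g3.png

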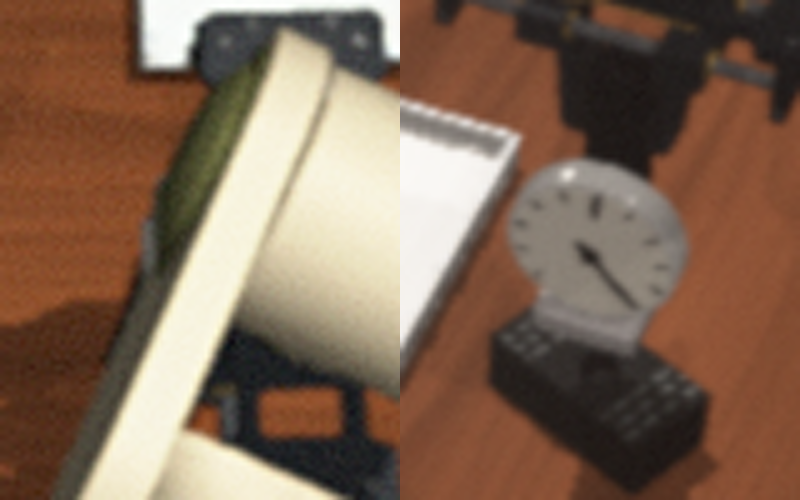

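```bash
python3 - <<'E'
from h import *
f=lambda p,z:onz("side",(330+(p[0]-400)/5,150+p[1]/5),z)
print(f((598,372),.04)); zb=.2195-.1249
a,b=f((537,322),zb),f((632,357),zb); print(a,b,np.linalg.norm(a-b))
yaw=1.6;u=np.array([np.cos(yaw),np.sin(yaw)]);o=np.array([.4694,-.0872])+.005*u
for s in(1,-1): print("pred",proj("side",[*(o+.025*u+s*.028*np.array([-u[1],u[0]])),zb]),proj("side",[*(o+.025*u+s*.028*np.array([-u[1],u[0]])),zb+.014]))
print("pad corners pred",[((proj("side",[.4715+c*x+s_*y,-.0955-s_*x+c*y,.04])-[330,150])*5+[400,0]).round() for c,s_ in[(np.cos(.372),np.sin(.372))] for x in(-.055,.055) for y in(-.028,.028)])
E
```

```text
[ 0.46589324 -0.08862479  0.04      ]
[ 0.49235749 -0.06037165  0.0946    ] [ 0.43931386 -0.05893923  0.0946    ] 0.05306296566625704
pred [375.8206853  221.48594215] [376.25621205 217.78217312]
pred [355.30615209 214.91556382] [355.5854303  211.19935828]
pad corners pred [array([705., 389.]), array([633., 445.]), array([555., 279.]), array([483., 331.])]
```

Call:
step_arm(plan=[[[-0.6,0.1,0],0,255],[[-0.5,0,0.5],0,255],[[0,0,1],0,255],[[0,0,1],0,255],[[0,0,0.5],0,255],[[0,0,0.5],0,255],[[0,0,0.5],0,255],[[0,0,0.5],0,255],[[0,0,0.5],0,255],[[0,0,0.3],0,255],[[0,0,0.1],0,255],[[0,0,0],0,255],[[0,0,0],0,255],[[0,0,0],0,255]])

```text
clock: 7.7
tool_pos: [0.471, -0.0983, 0.1659]
ee_rot: [0.0, 0.696, 0.718, 0.0]
ft_force: [0.4, 0.3, -1.4]
grip_width: 0.341
grip_force: 19.9
```

```bash
python3 - <<'E'
from h import *
s=robot.read_camera("side")[:,:,::-1]
cv2.imwrite("pics/g4.png",crop(s,330,170,80,80,7.5))
st=robot.state();print(st["tool_pos"],st["ft_force"])
E
```

```text
[ 0.47097785 -0.09829951  0.16593337] [ 0.32006361 -0.29799347 -1.96989225]
```

View pics/g4.png

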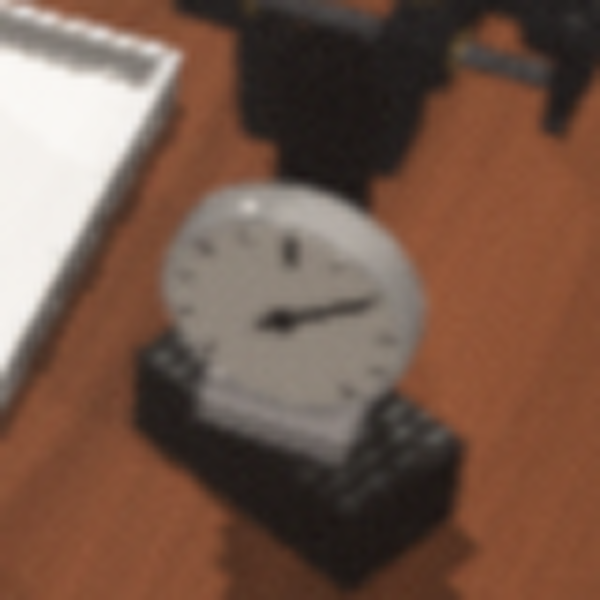

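The needle is well past the long mark, at about 14–15 mm, so the pin is in the well and the pad goes to the tray. I'll seat the gauge by letting it go briefly, then take hold of it again.

Call:
step_arm(plan=[[[0,0,0.1],0,255],[[0,0,0],0,255],[[0,0,0],0,140],[[0,0,0],0,140],[[0,0,0],0,140],[[0,0,0],0,140],[[0,0,0],0,140],[[0,0,0],0,140],[[0,0,0],0,140],[[0,0,0],0,140],[[0,0,0],0,140],[[0,0,0],0,140],[[0,0,0],0,140],[[0,0,0],0,140]])

```text
clock: 9.15
tool_pos: [0.4709, -0.0983, 0.1648]
ee_rot: [0.0, 0.696, 0.718, -0.0]
ft_force: [0.7, 1.1, -0.7]
grip_width: 0.452
grip_force: 0.0
```

```bash
python3 - <<'E'
from h import *
t=robot.read_camera("top")[:,:,::-1];s=robot.read_camera("side")[:,:,::-1]
cv2.imwrite("pics/g5.png",np.hstack([crop(s,335,175,70,75,6.6666667),crop(t,200,120,60,100,5)]))
E
```

```text
(no output)
```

View pics/g5.png

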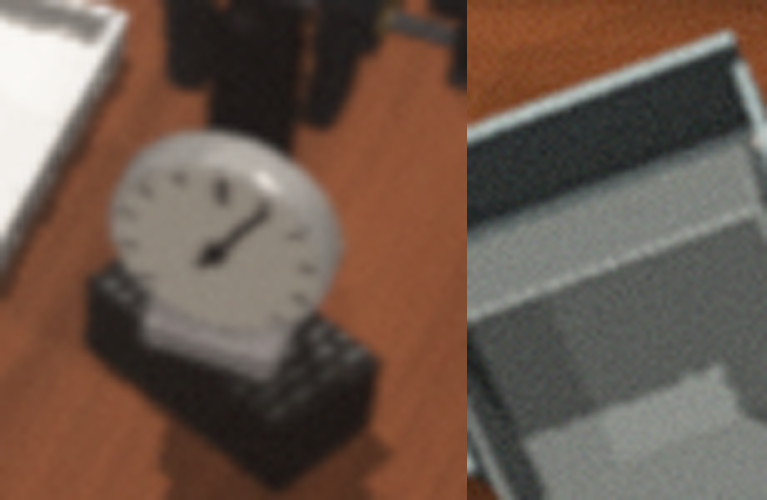

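```bash
python3 - <<'E'
from h import *
yaw=1.6;u=np.array([np.cos(yaw),np.sin(yaw),0]);r=np.cross(u,[0,0,1])*-1  # viewer's right when facing dial
o=np.array([.471,-.0983,.04])+.005*u; c=o+.024*u+[0,0,.066]
pix=lambda X:((proj("side",X)-[335,175])*6.66667).round(1)
print("centre",pix(c),"foot",[pix(o+.025*u+s*.028*r) for s in(-1,1)])
for d in(0,2,8,10,11,12,13,14,16,18):
    a=(d-10)*.23562; print(d,pix(c+.032*(np.sin(a)*r+np.cos(a)*np.array([0,0,1]))), pix(c+.032*(np.sin(a)*r+np.cos(a)*np.array([0,0,1])))-pix(c))
E
```

```text
centre [213.4 245.4] foot [array([135.6, 339.1]), array([267.9, 382.1])]
0 [155.1 267.7] [-58.3  22.3]
2 [138.1 239.4] [-75.3  -6. ]
8 [182.5 182.7] [-30.9 -62.7]
10 [219.1 187.5] [  5.7 -57.9]
11 [237.6 195. ] [ 24.2 -50.4]
12 [254.7 205.3] [ 41.3 -40.1]
13 [269.4 217.8] [ 56.  -27.6]
14 [281.  231.8] [ 67.6 -13.6]
16 [292.3 261.1] [78.9 15.7]
18 [286.2 286.6] [72.8 41.2]
```

Call:
step_arm(plan=[[[0,0,0],0,255],[[0,0,0],0,255],[[0,0,0],0,255],[[0,0,0],0,255],[[0,0,0],0,255],[[0,0,0],0,255],[[0,0,-1],0,255],[[0,0,-2],0,255],[[0,0,-2],0,255],[[-1,0,-1],0,255],[[-3,0,0],0,255],[[-4,0,0],0,255],[[-4,0,0],0,255],[[-4,0,0],0,255],[[-4,0,0],0,255],[[-3,0,0],0,255],[[-2,0,0],0,255],[[0,0,2],0,255],[[0,0,2],0,255],[[0,0,2],0,255]])

```text
clock: 11.25
tool_pos: [0.4779, -0.3488, 0.1635]
ee_rot: [-0.001, 0.696, 0.718, -0.0]
ft_force: [-0.9, 0.6, -3.3]
grip_width: 0.334
grip_force: 20.0
```

Call:
step_arm(plan=[[[0,0,1.5],0,255],[[0,0,1],0,255],[[0,0,0.5],0,255],[[0,0,0],0,255],[[0,0,0],0,255]])

```text
clock: 11.75
tool_pos: [0.4787, -0.3484, 0.1354]
ee_rot: [0.0, 0.696, 0.718, -0.0]
ft_force: [-0.9, -0.1, -0.9]
grip_width: 0.34
grip_force: 20.0
```

Call:
step_arm(plan=[[[0,0,0.2],0,255],[[0,0,0.2],0,255],[[0,0,0],0,255],[[0,0,0],0,255]])

```text
clock: 12.15
tool_pos: [0.4788, -0.3483, 0.1309]
ee_rot: [0.0, 0.696, 0.718, 0.0]
ft_force: [-0.3, -0.1, -1.4]
grip_width: 0.338
grip_force: 20.0
```

```bash
python3 - <<'E'
from h import *
t=robot.read_camera("top")[:,:,::-1];s=robot.read_camera("side")[:,:,::-1]
cv2.imwrite("pics/g6.png",np.hstack([crop(s,360,90,80,100,5),crop(t,440,200,80,100,5)]))
E
```

```text
(no output)
```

View pics/g6.png

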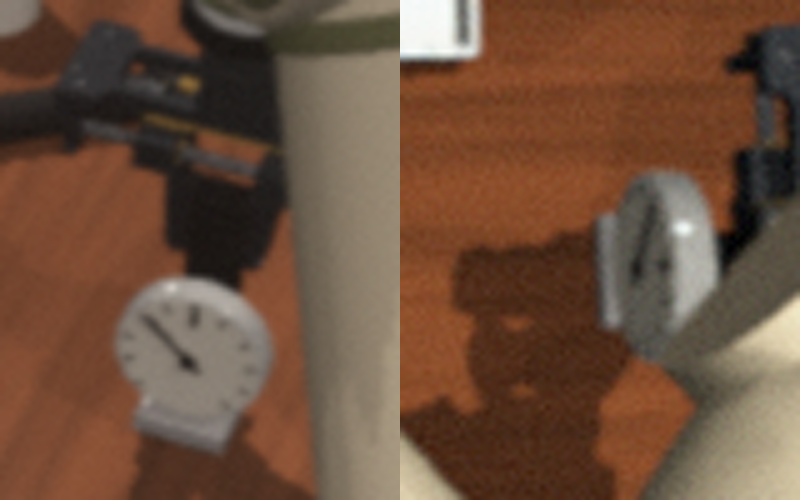

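The needle shows about 6 mm of pin still out and the gauge is upright, so I lower it another 5–6 mm.

Call:
step_arm(plan=[[[0,0,0.2],0,255],[[0,0,0.2],0,255],[[0,0,0.1],0,255],[[0,0,0.05],0,255],[[0,0,0],0,255],[[0,0,0],0,255]])

```text
clock: 12.85
tool_pos: [0.4788, -0.3482, 0.1253]
ee_rot: [0.0, 0.696, 0.718, 0.0]
ft_force: [0.7, -0.0, -0.9]
grip_width: 0.34
grip_force: 20.0
```

Call:
step_arm(plan=[[[0,0,0],0,0],[[0,0,0],0,0],[[0,0,0],0,0],[[0,0,0],0,0],[[0,0,0],0,0],[[0,0,-1],0,0],[[0,0,-3],0,0],[[0,0,-4],0,0],[[0,0,-3],0,0],[[2.3,0,0],0,0],[[4,0,0],0,0],[[4,0,0],0,0],[[4,0,0],0,0],[[4,0,0],0,0],[[4,0,0],0,0],[[3,0,0],0,0],[[0,0,0],0,0]])

```text
clock: 14.55
tool_pos: [0.4704, -0.0924, 0.2363]
ee_rot: [0.0, 0.695, 0.719, 0.0]
ft_force: [-0.5, -0.4, -0.2]
grip_width: 0.997
grip_force: 0.0
```

Call:
step_arm(plan=[[[0,0,0],-0.14,0],[[0,0,0],-0.14,0],[[0,0,0],-0.14,0],[[0,0,0],-0.14,0],[[0,0,0],-0.14,0],[[0,0,0],-0.14,0],[[0,0,0],-0.14,0],[[0,0,0],-0.14,0],[[0,0,0],-0.05,0],[[0,0,0],0,0],[[0,0,0],0,0]])

```text
clock: 15.65
tool_pos: [0.4709, -0.0958, 0.2356]
ee_rot: [0.0, 0.185, 0.983, -0.0]
ft_force: [0.2, 0.4, 0.7]
grip_width: 1.0
grip_force: 0.0
```

```bash
python3 - <<'E'
from h import *
s=robot.read_camera("side")
st=robot.state();print(st["tool_pos"],2*np.arctan2(st["ee_rot"][2],st["ee_rot"][1]),st["joints"])
print(tooldelta([.4712,-.0955,.010]))
# pad: dark pixels in side view region
x0,y0=320,190; r=s[y0:y0+75,x0:x0+90].astype(int)
m=(r.max(2)<60).astype(np.uint8); n,l,stt,c=cv2.connectedComponentsWithStats(m)
i=1+stt[1:,4].argmax(); print(stt[i],c[i]+[x0,y0])
cs=max(cv2.findContours((l==i).astype(np.uint8),0,2)[0],key=cv2.contourArea)
print(cv2.approxPolyDP(cs,3,True)[:,0]+[x0,y0])
c_,s_=np.cos(.372),np.sin(.372)
print([(z,proj("side",[.4712+c_*x+s_*y,-.0955-s_*x+c_*y,z]).round(1)) for x in(-.055,.055) for y in(-.028,.028) for z in(0,.04)])
E
```

```text
[ 0.47087917 -0.09567206  0.23548872] 2.769969757707149 [-4.47465648e-01  2.61314720e-01  1.48722967e+00 -4.80804922e-05
  1.39267350e+00 -1.64663057e+00]
(array([-1.52992210e-02,  2.93859552e-02,  2.25488773e+01]), array([[-9.31739195e-01,  3.63128037e-01,  3.17391075e-04],
       [ 3.63127987e-01,  9.31739246e-01, -2.04813822e-04],
       [-3.70099362e-04, -7.55794830e-05, -9.99999929e-01]]))
[ 28  24  43  35 718] [369.05292479 230.23537604]
[[349 217]
 [348 226]
 [375 248]
 [389 238]
 [390 229]
 [377 238]
 [369 233]
 [381 223]
 [370 214]
 [358 222]]
[(0, array([389.6, 237.7])), (0.04, array([391.1, 227.9])), (0, array([375.5, 248.7])), (0.04, array([376.7, 239. ])), (0, array([360.3, 215.7])), (0.04, array([361.2, 205.9])), (0, array([346.2, 226. ])), (0.04, array([346.7, 216.2]))]
```

Call:
step_arm(plan=[[[0,0,3],0,0],[[0,0,4],0,0],[[0,0,4],0,0],[[0,0,4],0,0],[[0,0,3],0,0],[[0,0,2],0,0],[[0,0,1.5],0,0],[[0,0,1],0,0],[[0,0,0],0,0],[[0,0,0],0,255],[[0,0,0],0,255],[[0,0,0],0,255],[[0,0,0],0,255],[[0,0,0],0,255],[[0,0,0],0,255],[[0,0,0],0,255],[[0,0,0],0,255]], newtons=30)

```text
clock: 17.4
tool_pos: [0.471, -0.0954, 0.0107]
ee_rot: [0.0, 0.184, 0.983, -0.0]
ft_force: [-1.6, -0.5, 6.3]
grip_width: 0.633
grip_force: 30.0
```

Call:
step_arm(plan=[[[0,0,-1],0,255],[[0,0,-3],0,255],[[0,0,-4],0,255],[[-1,0,-2],0,255],[[-3,0.2,0],0,255],[[-4,0.2,0],0,255],[[-4,0.2,0],0,255],[[-4,0.1,0],0,255],[[-2.3,0,0],0,255],[[-1,0,0],0,255],[[0,0,0],-0.13,255],[[0,0,0],-0.13,255],[[0,0,0],-0.13,255],[[0,0,0],0,255],[[0,0,0],0,255],[[0,0,0],0,255]])

```text
clock: 19.0
tool_pos: [0.6531, -0.1584, 0.1102]
ee_rot: [-0.0, -0.009, 1.0, 0.0]
ft_force: [0.4, -0.1, -3.2]
grip_width: 0.635
grip_force: 30.0
```

```bash
python3 - <<'E'
from h import *
st=robot.state();print(st["tool_pos"],2*np.arctan2(st["ee_rot"][2],st["ee_rot"][1]),st["ft_force"])
print(tooldelta([.6536,-.159,.0152])[0])
E
```

```text
[ 0.65314409 -0.1583789   0.1102468 ] 3.1593122894196286 [ 0.37928145 -0.08230173 -3.19997012]
[-0.04817942 -0.06528305  9.50464629]
```

Call:
step_arm(plan=[[[0,0,2],0,255],[[0,0,2.5],0,255],[[0,0,2],0,255],[[0,0,1.5],0,255],[[0,0,0.8],0,255],[[0,0,0.4],0,255],[[0,0,0.2],0,255],[[0,0,0],0,255],[[0,0,0],0,255],[[0,0,0],0,255]])

```text
clock: 20.0
tool_pos: [0.6535, -0.1586, 0.0169]
ee_rot: [0.0, -0.01, 1.0, -0.0]
ft_force: [0.4, 0.4, -3.3]
grip_width: 0.629
grip_force: 30.0
```

Call:
step_arm(plan=[[[0,0,0.2],0,255],[[0,0,0],0,255],[[0,0,0],0,0],[[0,0,0],0,0],[[0,0,0],0,0],[[0,0,0],0,0],[[0,0,0],0,0],[[0,0,-1],0,0],[[0,0,-3],0,0],[[0,0,-4],0,0],[[0,0,-5],0,0],[[0,0,-5],0,0],[[0,0,-3],0,0],[[0,0,0],0,255],[[0,0,0],0,255],[[0,0,0],0,255],[[0,0,0],0,255],[[0,0,0],0,255]])

```text
clock: 21.8
tool_pos: [0.6531, -0.1584, 0.2232]
ee_rot: [-0.001, -0.01, 1.0, 0.0]
ft_force: [0.9, 0.3, 0.2]
grip_width: 0.569
grip_force: 0.0
```

Call:
step_arm(plan=[[[0.7,1.8,0],0,255],[[1.5,3.5,0],0,255],[[1.5,3.5,0],0,255],[[1.5,3.5,0],0,255],[[1.5,3.5,0],0,255],[[1.5,3.5,0],0,255],[[1.5,3.5,0],0,255],[[1.5,3.5,0],0,255],[[1.5,3.5,0],0,255],[[1.5,3.5,0],0,255],[[1,3,0],0,255],[[0.5,2,0],0,255],[[0,0,0],-0.12,255],[[0,0,0],-0.12,255],[[0,0,0],-0.12,255],[[0,0,0],0,255],[[0,0,0],0,255]])

```text
clock: 23.5
tool_pos: [0.4885, 0.2212, 0.224]
ee_rot: [-0.0, -0.187, 0.982, 0.0]
ft_force: [-0.1, 0.4, 0.2]
grip_width: 0.003
grip_force: 0.0
```

```bash
python3 - <<'E'
from h import *
t=robot.read_camera("top")[:,:,::-1];s=robot.read_camera("side")[:,:,::-1]
cv2.imwrite("pics/b1.png",np.hstack([crop(t,170,110,160,160,2.5),crop(t,360,140,160,160,2.5)]))
st=robot.state();print(st["tool_pos"],2*np.arctan2(st["ee_rot"][2],st["ee_rot"][1]))
print(tooldelta([.489,.2267,.095])[0])
E
```

```text
[0.48857431 0.22118493 0.22413786] 3.5193351904383863
[-0.24633534  0.49631319 12.91374636]
```

View pics/b1.png

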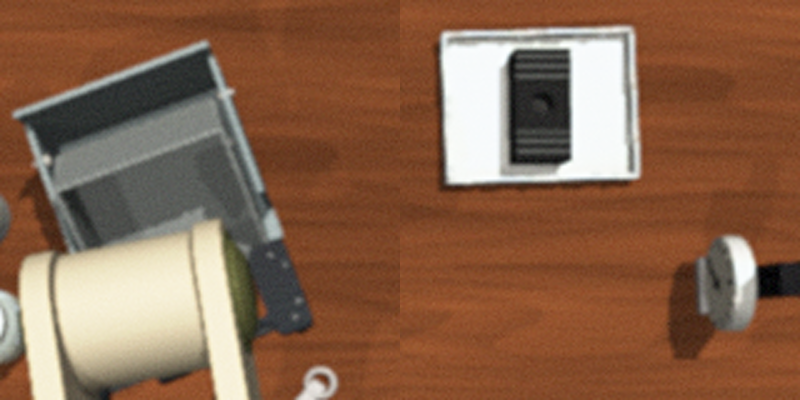

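Call:
step_arm(plan=[[[0,0.5,2],0,255],[[0,0,4],0,255],[[0,0,4],0,255],[[0,0,2.2],0,255],[[0,0,0.7],0,255],[[-1,0,0],0,255],[[-0.8,0,0],0,255],[[-0.6,0,0],0,255],[[-0.6,0,0],0,255],[[-0.6,0,0],0,255],[[-0.6,0,0],0,255],[[-0.6,0,0],0,255],[[-0.6,0,0],0,255],[[0,0,0],0,255]])

```text
clock: 25.0
tool_pos: [0.5381, 0.2463, 0.0963]
ee_rot: [0.001, -0.189, 0.982, 0.0]
ft_force: [-0.2, -0.0, -1.6]
grip_width: 0.003
grip_force: 0.0
```

Call:
step_arm(plan=[[[-0.5,0,0],0,255],[[-0.5,0,0],0,255],[[-0.5,0,0],0,255],[[-0.5,0,0],0,255]])

```text
clock: 25.4
tool_pos: [0.5549, 0.2531, 0.0956]
ee_rot: [-0.001, -0.189, 0.982, -0.0]
ft_force: [-7.8, -3.8, 6.8]
grip_width: 0.005
grip_force: 4.1
```

Call:
step_arm(plan=[[[-0.3,0,0],0,255],[[-0.3,0,0],0,255],[[-0.3,0,0],0,255]])

```text
clock: 25.7
tool_pos: [0.5641, 0.2568, 0.095]
ee_rot: [-0.0, -0.189, 0.982, 0.0]
ft_force: [-10.3, -6.1, 3.6]
grip_width: 0.003
grip_force: 6.1
```

Call:
step_arm(plan=[[[-0.2,0,0],0,255],[[-0.2,0,0],0,255]])

```text
clock: 25.9
tool_pos: [0.5641, 0.2568, 0.0949]
ee_rot: [-0.005, -0.189, 0.982, -0.001]
ft_force: [-26.0, -13.4, 15.6]
grip_width: 0.005
grip_force: 14.9
```

Call:
step_arm(plan=[[[1,0,0],0,255],[[3,0,0],0,255],[[4,0,0],0,255],[[0,0,-3],0,255],[[0,0,-5],0,255],[[0,0,-5],0,255],[[5,0,0],0,255],[[5,0,0],0,255],[[3,0,0],0,255],[[0,0,0],0,255],[[0,0,0],0,255],[[0,0,0],0,255]])

```text
clock: 27.1
tool_pos: [0.3737, 0.1805, 0.2253]
ee_rot: [0.0, -0.189, 0.982, 0.0]
ft_force: [-0.1, -0.1, 0.8]
grip_width: 0.002
grip_force: 0.0
```

```bash
python3 - <<'E'
from h import *
s=robot.read_camera("side"); s0=cv2.imread("pics/side0.png")[:,:,::-1]
ex=np.array([.932,.363]);ey=np.array([-.363,.932]);o=np.array([.5917,.2666])
W=lambda x,y,z:[*(o+x*ex+y*ey),z]
# colour at points along frame x at z=.128, y=0 : lip grey vs wood (R-B large)
for n,im in(("before",s0),("now",s)):
    print(n,[(int(x*1000),int(im[tuple(proj("side",W(x,-.02,.128)).round().astype(int)[::-1])].astype(int)@[1,0,-1])) for x in np.arange(-.08,.02,.006)])
# predicted homes: corners of lip for various tilt, edge search
for th in(0,.06,.12): print(th,[proj("side",W(-.016*np.cos(th)-.118*np.sin(th),y,.01+.118*np.cos(th)-.016*np.sin(th))).round(1) for y in(-.045,.045)])
g=s.astype(int)[...,0]-s[...,2].astype(int)
for y in range(244,300,4): print(y,''.join('#' if v<18 else '.' for v in g[y,230:310]))
E
```

```text
before [(-80, 8), (-74, 7), (-67, 7), (-61, 7), (-55, 6), (-49, 6), (-43, 6), (-37, 5), (-31, 4), (-25, 4), (-19, 5), (-13, 5), (-7, 6), (-1, 5), (4, 4), (10, 4), (16, 4)]
now [(-80, 67), (-74, 78), (-67, 76), (-61, 75), (-55, 74), (-49, 77), (-43, 73), (-37, 72), (-31, 78), (-25, 75), (-19, 25), (-13, 8), (-7, 8), (-1, 8), (4, 6), (10, 5), (16, 4)]
0 [array([269.9, 271.8]), array([264.6, 304.8])]
0.06 [array([273. , 272.3]), array([267.9, 305.3])]
0.12 [array([276.1, 272.9]), array([271.1, 305.9])]
244 ................................................................................
248 ................................................................................
252 ................................................................................
256 ................................................................................
260 ###########################.....................................................
264 #####################################...........................................
268 #####################################...........................................
272 #######################################.........................................
276 #########################################.......................................
280 ########################################........................................
284 ########################################........................................
288 ###################################################.............................
292 ###################################################.............................
296 ##################################################..............................
```

Call:
step_arm(plan=[[[-5,0,0],0,255],[[-5,0,0],0,255],[[-3,0,0],0,255],[[0,0,4],0,255],[[0,0,5],0,255],[[0,0,4],0,255],[[-4,0,0],0,255],[[-2,0,0],0,255],[[-1,0,0],0,255],[[0,0,0],0,255],[[0,0,0],0,255]])

```text
clock: 28.25
tool_pos: [0.5581, 0.2545, 0.0945]
ee_rot: [-0.001, -0.189, 0.982, -0.0]
ft_force: [-0.6, -0.5, -0.3]
grip_width: 0.006
grip_force: 0.0
```

Call:
step_arm(plan=[[[-0.4,0,0],0,255],[[0,0,0],0,255]])

```text
clock: 28.45
tool_pos: [0.5621, 0.256, 0.0954]
ee_rot: [0.0, -0.189, 0.982, 0.0]
ft_force: [-0.6, 1.0, -0.1]
grip_width: 0.003
grip_force: 0.0
```

Call:
step_arm(plan=[[[-0.2,0,0],0,255],[[0,0,0],0,255]])

```text
clock: 28.65
tool_pos: [0.5638, 0.2567, 0.0954]
ee_rot: [0.0, -0.189, 0.982, 0.0]
ft_force: [0.0, -0.6, 0.4]
grip_width: 0.006
grip_force: 0.0
```

Call:
step_arm(plan=[[[-0.2,0,0],0,255],[[0,0,0],0,255]])

```text
clock: 28.85
tool_pos: [0.564, 0.2568, 0.0953]
ee_rot: [-0.002, -0.189, 0.982, -0.0]
ft_force: [-8.6, -4.5, 5.6]
grip_width: 0.0
grip_force: 5.0
```

The lip is still exactly at the hard stop and gave no spring-back, so the bin is home. I'll back off and hand in.

Call:
step_arm(plan=[[[1,0,0],0,255],[[3,0,0],0,255],[[4,0,0],0,255],[[0,0,-4],0,255],[[0,0,-5],0,255],[[0,0,-4],0,255],[[0,0,0],0,255],[[0,0,0],0,255]])

```text
clock: 29.65
tool_pos: [0.4913, 0.2278, 0.2256]
ee_rot: [0.001, -0.189, 0.982, 0.0]
ft_force: [0.3, -1.3, 0.4]
grip_width: 0.006
grip_force: 0.0
```

```bash
python3 -c "
from station import robot
print(robot.sign_off())"
```

```text
the job is handed in; nothing more can be done
None
```

The well read about 12 mm, so I laid the pad flat in the tray with the well up, stood the gauge back upright on the bench, pushed the bin to its hard stop, and handed the job in at about 30 s; no verdict was returned.

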